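Sieve the small chestnuts out over the tub

ROBOT

A 6-joint arm with a two-finger parallel gripper is mounted at the origin on the work surface. World frame = base frame: x ahead of the robot, y to its left, z up, the work surface at z = 0. Lengths are in mm, angles in rad, forces in N, time in s.
With the tool pointing down it reaches from about 300 to 775 mm from the base axis. Payload 14.6 kg.
Tool frame: the origin (TCP) lies midway between the tips of the shut fingers; the grasp point (between the pads) lies 19 mm behind it (manip.grip_depth is the distance from the TCP to the grasp point, in mm); x points along the fingers, y is the direction in which the jaws open and shut, and the axes are right-handed (so a half turn about x gives the same grasp; the last joint's range is limited). The gripper opens to 94 mm and grips with 3 to 60 N. Pads are 16 mm wide; open, the fingers measure 119 mm over their backs; the gripper's body (75 mm by 177 mm) begins 78 mm behind the grasp point.
Start: joints at [-1.41, 0.3, 1.521, -0, 1.321, -0.067], TCP at [124.203, -535.783, 205.446] pointing down, gripper open.
Joint ranges: [-3.03, 3.03], [-0.79, 2.21], [0.23, 2.52], [-1.04, 4.18], [0, 3.07], [-2.55, 2.55]. Speed limits (rad/s): [2.22, 2.22, 2.57, 3.14, 3.14, 3.14].

INTERFACE

Orientations are given as [roll, pitch, yaw] about the fixed x, y, z axes, in that order (R = Rz(yaw) Ry(pitch) Rx(roll)).
In Python, from cell import readout, cams, ticket, manip gives the robot as it stands. The module is installed in compiled form; this text tells all that it offers.
- The arm moves only by the tool apply_moves, never from a script. Its argument "plan" is one flat list of numbers, 7 for each row, row after row: the turn, a rotation vector about the tool's x, y, z in rad, then the shift along the tool's x, y, z in m, then the opening in per cent of the stroke, from 0 (shut) to 100 (fully open). In form: [wx, wy, wz, x, y, z, fingers, wx, wy, wz, x, y, z, fingers, ...]. A call has 1 to 5 rows; each row shifts and turns the commanded pose from where the row before left it, along the tool's axes as they then stand; what a row does not reach is not made up. A row lasts 1/8 s, in which the tool goes at most 62.5 mm and 10.7 degrees, less where a joint would pass 70% of its speed; a pose out of reach is approached as far as the arm can. A call with a gripper value outside its range is refused whole. The fingers move at their own pace and stop on an object; "force" is the grip in N (left out, the last holds). Time passes only in rows, so rows that do not move let the fingers close. It gives the time, the measured TCP pose, the force and the opening at its end, in the units of the state.
- readout.read_state(): the state, without advancing time (a new reading comes with each control period).
- cams.camera(name): name is "scene" or "top"; returns a dict with "image" (384x512x3 uint8, red, green, blue), "fovy" (degrees; the focal length in pixels is half the picture's height over the tangent of half this angle, whatever the lens; pixels are square), "cx", "cy" (the principal point, pixels), "D" ([k1, k2, p1, p2, k3] as OpenCV has them; the pictures are not rectified), "position" and "orientation" of the camera in the world. Camera axes: x right, y down, z forward; pixel columns grow to the right and rows downward; lengths in mm; the calibration is good to about 2 mm. A picture is of the moment at which its call begins. There is no depth.
- ticket.sign_off(): hands the job in, once; it reports no verdict.
The state is a dict: "clock": time; "joints": joint angles; "qd": joint speeds; "effort": joint torques, N m; "eef_pos": TCP position; "eef_rot": TCP orientation; "wrist_force": force on the tool from outside, world axes, zero at the start; "moment": the same for the moment, N m; "finger_gap": finger opening in mm.
Only numpy, scipy, OpenCV 4.12 (cv2) and the standard library are available. Lean on these libraries where they do the work, as an engineer would, in place of code of your own. Each camera call takes 0.05 s, during which the arm holds its last target.

TASK

The steel sieve on the worktop holds two small and two large chestnuts. Carry it level and gently by its top bar over the square tub (not the round bowl) and shake it side to side, across the bar, until both small chestnuts have dropped through into the tub. Then stand the sieve upright on the bare worktop clear of the tub, with both large chestnuts still in it, and let go.

Things in the scene. Friction and masses are not known exactly. Their poses are not given: they have to be found in the camera images.
- sieve: Loose steel sieve, 159 mm (its x) by 124 mm (y), 0.4 kg, on four feet. Origin: centre of its underside, z up. Floor: flat bars along x, tops at z = 28 mm: two 12 mm wide at y = +-20 mm, 5 mm ledges at the side walls, three open 28 mm slots between. Walls to 66 mm. Chestnuts slide on it (friction about 0.2) above some 2 m/s2 or 10 degrees of tilt; quick 60 mm strokes along y send small ones through.
- sieve_grip (a point): Middle of the sieve's straight black grip bar, 122 mm above the sieve's origin, same axes. The bar runs along x, 162 mm long, 18 mm wide (y), 16 mm high, free on both long sides; an 18 mm wide post carries it at each end.
- tub: Loose square white plastic tub, open on top, 240 x 240 mm outside, 65 mm high, walls and floor 4 mm, 0.8 kg. Origin: centre of its underside, z up. On the worktop, left or right; a round white bowl (220 mm wide) stands on the other side.
- small_a: Small brown chestnut, 20 mm wide, 16 mm high, flat underneath and domed on top, 10 g; passes a slot in any position. Origin: centre of its flat underside. Starts on the sieve's bar at y = +20 mm, near the middle of its length.
- small_b: Like small_a; starts on the sieve's bar at y = -20 mm.
- large_a: Large brown chestnut, 42 mm wide, 34 mm high, flat underneath and domed on top, 28 g; too big for the slots. Origin: centre of its flat underside. Starts astride the middle slot, toward one end of the sieve.
- large_b: Like large_a; starts toward the other end of the sieve.

How it is judged:
By the outcome, as a careful person would: the job done as asked, in the order asked, and still so for the second after the job is handed in, with the robot touching nothing.
It also fails if it takes over 48 s, if anything falls off the work surface, if the arm or the gripper's body presses on something with over 40 N, if the wrist force passes 120 N, or if a joint passes its speed limit or range.

## Working session

There is one attempt and no reset: what is moved stays moved. The work goes in short steps, Python scripts to look and compute and a tool call to move; the robot and the scene stay as the last step left them, time stands still between calls to the robot, and variables do not carry over. Pictures are saved under pics/ and viewed, and the job is handed in when it is done.

Besides the shell and the picture viewer there is one more tool, called as name(argument=value, ...) on one line, values as JSON. apply_moves: Moves the arm, as the interface text tells. Its arguments: {"type":"object","properties":{"plan":{"type":"array","items":{"type":"number"}},"force":{"type":"number"}},"required":["plan"]}

```bash
mkdir -p pics
cat > h.py <<'E'
import numpy as np,cv2
from scipy.spatial.transform import Rotation as R
from cell import readout,cams,ticket,manip
def Rc(c):
    o=np.array(c["orientation"],float)
    return o.reshape(3,3) if o.size==9 else R.from_euler('xyz',o).as_matrix()
def K(c):
    f=192/np.tan(np.radians(c["fovy"])/2); return np.array([[f,0,c["cx"]],[0,f,c["cy"]],[0,0,1]])
def ray(c,uv):
    p=cv2.undistortPoints(np.array(uv,float).reshape(-1,1,2),K(c),np.array(c["D"],float)).reshape(-1,2)
    return np.array(c["position"],float),np.c_[p,np.ones(len(p))]@Rc(c).T
def plane(c,uv,z):
    o,d=ray(c,uv); return o+d*((z-o[2])/d[:,2])[:,None]
def proj(c,P):
    r=Rc(c).T; t=-r@np.array(c["position"],float)
    return cv2.projectPoints(np.array(P,float).reshape(-1,1,3),cv2.Rodrigues(r)[0],t,K(c),np.array(c["D"],float))[0].reshape(-1,2)
def save(c,n): cv2.imwrite(n,cv2.cvtColor(c["image"],cv2.COLOR_RGB2BGR))
E
python3 - <<'E'
from h import *
for n in("scene","top"):
    c=cams.camera(n); save(c,f"pics/{n}0.png"); print({k:v for k,v in c.items() if k!="image"})
print(readout.read_state(),manip.grip_depth)
E
```

```text
{'fovy': 53.92671121550865, 'cx': 252.76835325648986, 'cy': 193.84403439371533, 'D': array([0.02867615, 0.        , 0.        , 0.        , 0.        ]), 'position': array([ 866.94873966, -594.47061325,  754.44764913]), 'orientation': array([-2.32981782, -0.01995204,  0.50181946])}
{'fovy': 44.50158647004301, 'cx': 253.4126732130114, 'cy': 185.70900756764186, 'D': array([0.00838875, 0.        , 0.        , 0.        , 0.        ]), 'position': array([ 333.10741262,    2.00058773, 1105.67501498]), 'orientation': array([-2.96893805,  0.01050996, -1.56849   ])}
{'clock': 0.1, 'joints': array([-1.40959881e+00,  3.00422486e-01,  1.52146151e+00, -1.15535061e-05,
        1.32070086e+00, -6.66018912e-02]), 'qd': array([-0.00074504, -0.00252083, -0.00107188,  0.00047544, -0.0019821 ,
        0.00104849]), 'effort': array([ 1.16351348e-03, -5.32649231e+01, -3.53287303e+01,  7.09242490e-02,
        2.34777981e-02, -5.34850994e-05]), 'eef_pos': array([ 124.16786447, -535.58248741,  204.96357634]), 'eef_rot': array([-1.6261195 ,  1.56980406,  1.74327542]), 'wrist_force': array([ 0.58117724,  0.08361596, -0.13577087]), 'moment': array([-0.0143971 , -0.01452361, -0.01794753]), 'finger_gap': 93.82894233167187} 18.8
```

View pics/scene0.png

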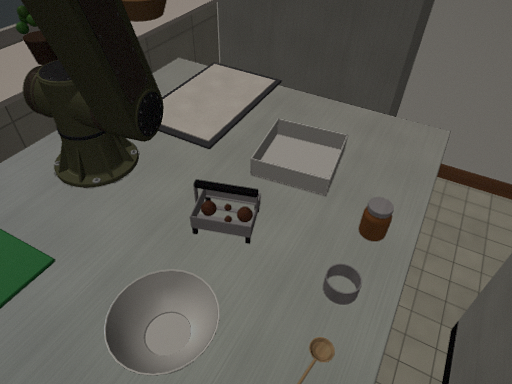

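View pics/top0.png

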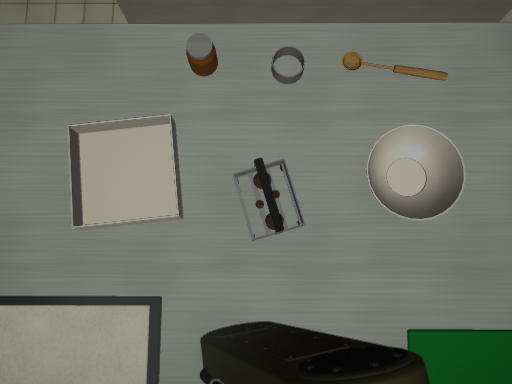

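The scene shows the sieve at about (226,213), the tub at (300,155) and the bowl at (163,320). In the top view the sieve is at (269,200), the tub at (125,172) on the robot's left (+y), and the bowl at (416,172). Next I'll measure them.

Run:
```python
from h import *
c=cams.camera("top"); im=c["image"].astype(int)
m=(im.max(2)<45).astype(np.uint8); m[:140]=0;m[250:]=0;m[:,:225]=0;m[:,315:]=0
m=cv2.morphologyEx(m,cv2.MORPH_OPEN,np.ones((3,3)))
n,l,s,ce=cv2.connectedComponentsWithStats(m); i=1+np.argmax(s[1:,4]); print(s[i],ce[i])
v,u=np.where(l==i); P=plane(c,np.c_[u,v],130)[:,:2]
r=cv2.minAreaRect(P.astype(np.float32)); print("bar",r, cv2.boxPoints(r))
# scene view
d=cams.camera("scene"); ib=d["image"].astype(int)
m=(ib.max(2)<35).astype(np.uint8); m[:170]=0;m[205:]=0;m[:,:188]=0;m[:,265:]=0
v,u=np.where(m); Q=plane(d,np.c_[u,v],126)[:,:2]; r=cv2.minAreaRect(Q.astype(np.float32)); print("bar scene",r)
# tub: bright mask
hsv=im.min(2); g=im.mean(2)
for nm,(a,b,e,f) in {"tub":(95,245,50,200)}.items():
    sub=c["image"][a:b,e:f]; 
    print(sub[75,::10].tolist())
# tub floor inner corners guess via mask r-b
m=((im[...,0]-im[...,2])>8).astype(np.uint8); m[:95]=0;m[245:]=0;m[:,200:]=0
m=cv2.morphologyEx(m,cv2.MORPH_OPEN,np.ones((3,3)))
cs=max(cv2.findContours(m,0,2)[0],key=cv2.contourArea); print(cv2.minAreaRect(cs),cv2.boundingRect(cs))
x=c["image"].copy(); cv2.drawContours(x,[cs],-1,(255,0,0),1); 
ap=cv2.approxPolyDP(cs,6,True).reshape(-1,2); print(ap.tolist()); print(plane(c,ap,65).round(0)[:,:2].tolist()); print(plane(c,ap,4).round(0)[:,:2].tolist())
x=cv2.resize(x[90:260,40:320],None,fx=2.8,fy=2.8); cv2.imwrite("pics/t1.png",x[...,::-1])
```

```text
[255 159  28  73 666] [268.80630631 195.17417417]
bar ((485.0423889160156, -19.570171356201172), (159.80569458007812, 22.22031593322754), 17.522289276123047) [[405.50204   -33.03242  ]
 [412.19205   -54.22171  ]
 [564.58276    -6.1079216]
 [557.8927     15.0813675]]
bar scene ((497.692626953125, -44.915496826171875), (160.98562622070312, 73.04533386230469), 16.83354377746582)
[[116, 122, 110], [116, 121, 110], [136, 133, 121], [111, 107, 96], [160, 154, 141], [160, 155, 141], [161, 155, 142], [162, 156, 142], [162, 156, 143], [163, 158, 143], [164, 158, 144], [164, 159, 144], [163, 158, 144], [125, 130, 120], [124, 129, 117]]
((120.95088958740234, 172.5458526611328), (106.51451873779297, 110.59882354736328), 83.82982635498047) (67, 114, 115, 117)
[[170, 114], [67, 125], [67, 140], [71, 128], [79, 147], [83, 226], [74, 228], [181, 219]]
[[683.0, 207.0], [657.0, 444.0], [621.0, 442.0], [650.0, 435.0], [604.0, 413.0], [423.0, 392.0], [419.0, 412.0], [439.0, 174.0]]
[[704.0, 219.0], [676.0, 470.0], [638.0, 468.0], [668.0, 460.0], [620.0, 437.0], [429.0, 415.0], [424.0, 436.0], [445.0, 185.0]]
```

View pics/t1.png

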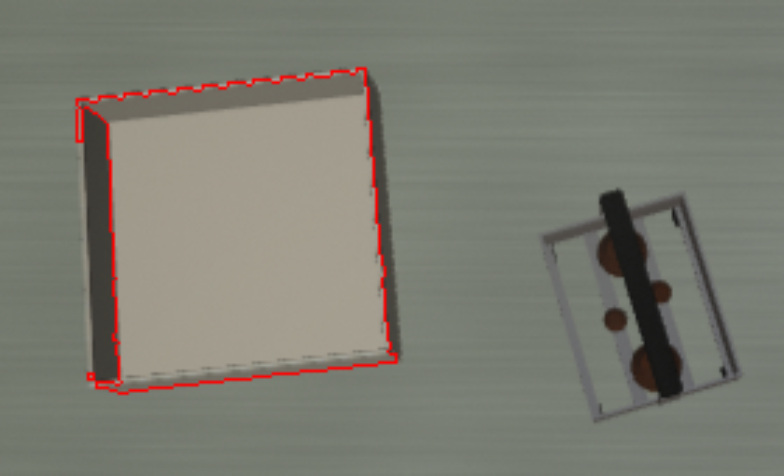

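```bash
cat >> h.py <<'E'
def st():
    s=readout.read_state(); return s,R.from_euler('xyz',s["eef_rot"]).as_matrix()
def go(target,yaw=None):
    s,T=st(); print("t",s["clock"],"tcp",s["eef_pos"].round(1),"gap",round(s["finger_gap"],1),"F",s["wrist_force"].round(1))
    print("toolx",T[:,0].round(3),"tooly",T[:,1].round(3),"joints",s["joints"].round(2))
    d=(np.array(target)-s["eef_pos"]); print("shift world",d.round(1),"shift tool mm",(T.T@d).round(1))
    if yaw is not None:
        x=np.array([0,0,-1.]); y=np.array([-np.sin(yaw),np.cos(yaw),0])
        for sg in(1,-1):
            W=np.c_[x,sg*y,np.cross(x,sg*y)]; print("rotvec tool",R.from_matrix(T.T@W).as_rotvec().round(4), "shift in target frame",(W.T@d).round(1))
E
python3 - <<'E'
from h import *
go([485,-20,180],np.radians(17.3))
d=cams.camera("scene");x=d["image"].copy()
a=np.radians(17.3);ex=np.array([np.cos(a),np.sin(a),0]);ey=np.array([-ex[1],ex[0],0]);C=np.array([485,-19.5,0])
x=cv2.resize(x[150:260,170:290],None,fx=6,fy=6,interpolation=cv2.INTER_NEAREST)
for z in(130,114):
  pts=[C+ex*i*81+ey*j*9+[0,0,z] for i,j in((1,1),(1,-1),(-1,-1),(-1,1))]
  p=((proj(d,pts)-[170,150]+.5)*6).astype(np.int32); cv2.polylines(x,[p],True,(255,0,0) if z==130 else (0,255,0),1)
pts=[C+ex*i*79.5+ey*j*62+[0,0,66] for i,j in((1,1),(1,-1),(-1,-1),(-1,1))]
p=((proj(d,pts)-[170,150]+.5)*6).astype(np.int32); cv2.polylines(x,[p],True,(0,0,255),1)
cv2.imwrite("pics/s1.png",x[...,::-1][:600])
E
```

```text
t 0.2 tcp [ 124.2 -535.6  205.1] gap 94.2 F [ 0.3  0.3 -0.7]
toolx [-0.     0.001 -1.   ] tooly [ 0.226 -0.974 -0.001] joints [-1.41  0.3   1.52  0.    1.32 -0.07]
shift world [360.8 515.6 -25.1] shift tool mm [  25.4 -420.8 -467.9]
rotvec tool [3.0674e+00 1.0000e-03 1.0000e-04] shift in target frame [ 25.1 385.  497.8]
rotvec tool [-0.0742 -0.0001  0.0007] shift in target frame [  25.1 -385.  -497.8]
```

View pics/s1.png

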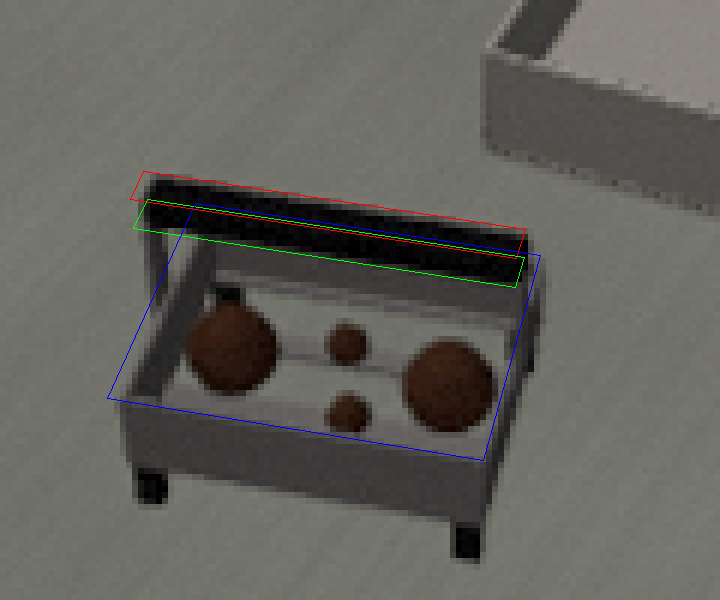

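apply_moves(plan=[-0.0742, 0, 0, 0, 0, 0, 100, 0, 0, 0, 0, -0.015, -0.02, 100, 0, 0, 0, 0, -0.03, -0.04, 100, 0, 0, 0, 0, -0.035, -0.045, 100, 0, 0, 0, 0, -0.035, -0.045, 100])

```text
clock: 0.88
eef_pos: [233.9, -379.8, 205.4]
eef_rot: [2.891, 1.571, 0.051]
wrist_force: [0.8, -0.8, -0.1]
finger_gap: 93.9
```

apply_moves(plan=[0, 0, 0, 0, -0.035, -0.045, 100, 0, 0, 0, 0, -0.035, -0.045, 100, 0, 0, 0, 0, -0.035, -0.045, 100, 0, 0, 0, 0, -0.035, -0.045, 100, 0, 0, 0, 0, -0.035, -0.045, 100])

```text
clock: 1.5
eef_pos: [396.7, -145.7, 205.7]
eef_rot: [2.357, 1.57, -0.483]
wrist_force: [0.9, -0.2, 0.6]
finger_gap: 93.9
```

Run:
```python
from h import *
go([486.5,-19.7,180],np.radians(17.3))
```

```text
t 1.5 tcp [ 396.7 -145.7  205.7] gap 93.9 F [ 0.9 -0.2  0.6]
toolx [ 0.001 -0.    -1.   ] tooly [ 0.297 -0.955  0.   ] joints [-0.44  0.01  1.85 -0.    1.28  0.83]
shift world [ 89.8 126.  -25.7] shift tool mm [  25.7  -93.6 -123.1]
rotvec tool [ 3.1416e+00 -7.0000e-04  7.0000e-04] shift in target frame [ 25.7  93.6 123.1]
rotvec tool [-0.     -0.0004 -0.0004] shift in target frame [  25.7  -93.6 -123.1]
```

apply_moves(plan=[0, 0, 0, 0, -0.035, -0.046, 100, 0, 0, 0, 0, -0.033, -0.043, 100, 0, 0, 0, 0.01, -0.018, -0.024, 100, 0, 0, 0, 0.015, -0.007, -0.01, 100, 0, 0, 0, 0, 0, 0, 100])

```text
clock: 2.12
eef_pos: [485.0, -22.1, 179.1]
eef_rot: [-0.384, 1.568, 3.06]
wrist_force: [-0.8, 0.6, 0.2]
finger_gap: 94.0
```

```bash
python3 - <<'E'
from h import *
go([486.5,-19.7,103.5],np.radians(17.3))
for n,b in(("scene",(120,240,170,290)),("top",(130,260,210,340))):
    c=cams.camera(n); cv2.imwrite(f"pics/{n}2.png",cv2.resize(c["image"][b[0]:b[1],b[2]:b[3],::-1],None,fx=4,fy=4))
E
python3 -c "
import cv2,numpy as np
a=cv2.imread('pics/scene2.png');b=cv2.imread('pics/top2.png')[:480,:];cv2.imwrite('pics/c2.png',cv2.resize(np.hstack([a,b]),None,fx=.79,fy=.79))"
```

```text
t 2.125 tcp [485.  -22.1 179.1] gap 94.0 F [-0.8  0.6  0.2]
toolx [-0.003  0.    -1.   ] tooly [ 0.298 -0.955 -0.001] joints [-0.12  0.18  1.73 -0.    1.23  1.15]
shift world [  1.5   2.4 -75.6] shift tool mm [75.5 -1.8 -2.3]
rotvec tool [-3.1411e+00 -1.6000e-03  4.0000e-03] shift in target frame [75.6  1.8  2.1]
rotvec tool [0.0005 0.0026 0.001 ] shift in target frame [75.6 -1.8 -2.1]
```

View pics/c2.png

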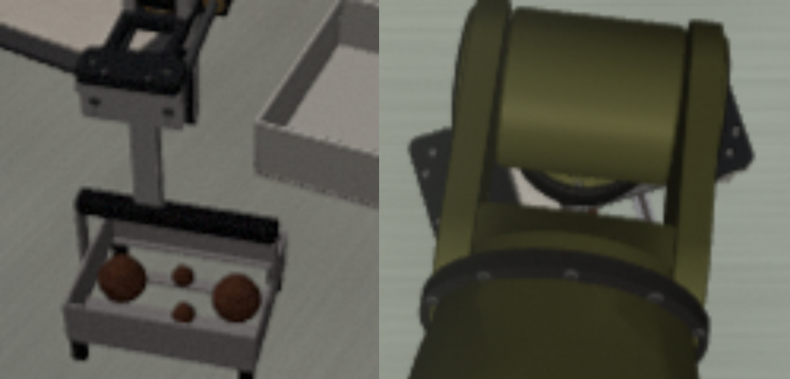

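The crop shows a finger standing over the middle of the bar at about (148,205). The four chestnuts are undisturbed. I'll descend next.

apply_moves(plan=[0, 0.0026, 0, 0.015, -0.0018, -0.0021, 100, 0, 0, 0, 0.025, 0, 0, 100, 0, 0, 0, 0.025, 0, 0, 100, 0, 0, 0, 0.01, 0, 0, 100, 0, 0, 0, 0, 0, 0, 100])

```text
clock: 2.85
eef_pos: [487.2, -19.8, 105.2]
eef_rot: [-2.972, 1.569, 0.471]
wrist_force: [0.5, -0.1, 0.2]
finger_gap: 93.5
```

Run:
```python
from h import *
go([486.5,-19.7,103.5],np.radians(17.3))
c=cams.camera("scene"); cv2.imwrite("pics/s3.png",cv2.resize(c["image"][120:240,170:290,::-1],None,fx=5,fy=5))
```

```text
t 2.85 tcp [487.2 -19.8 105.2] gap 93.5 F [ 0.5 -0.1  0.2]
toolx [ 0.002  0.001 -1.   ] tooly [ 0.297 -0.955 -0.   ] joints [-0.12  0.27  1.81  0.    1.06  1.15]
shift world [-0.7  0.1 -1.7] shift tool mm [ 1.7 -0.3  0.6]
rotvec tool [3.1412e+00 5.0000e-04 3.1000e-03] shift in target frame [ 1.7  0.3 -0.6]
rotvec tool [-0.0004 -0.002   0.0003] shift in target frame [ 1.7 -0.3  0.6]
```

View pics/s3.png

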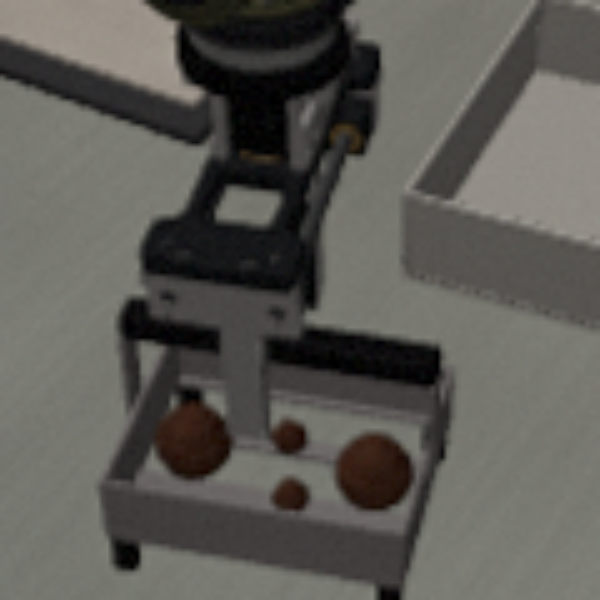

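Run:
```python
from h import *
s,T=st(); d=cams.camera("scene"); t=s["eef_pos"]
P=[t+T[:,1]*55, t-T[:,1]*55, t-T[:,0]*19, t+T[:,1]*55-T[:,0]*40]
print(((proj(d,P)-[170,120]+.5)*5).round(0))
```

```text
[[249. 443.]
 [305. 296.]
 [277. 338.]
 [245. 383.]]
```

apply_moves(plan=[0, -0.001, 0, 0.0017, -0.0003, -0.0025, 100, 0, 0, 0, 0, 0, 0, 60, 0, 0, 0, 0, 0, 0, 30, 0, 0, 0, 0, 0, 0, 15, 0, 0, 0, 0, 0, 0, 0], force=40)

```text
clock: 3.58
eef_pos: [489.7, -18.6, 103.8]
eef_rot: [-3.139, 1.569, 0.305]
wrist_force: [0.6, 0.1, -0.1]
finger_gap: 57.8
```

apply_moves(plan=[0, 0, 0, 0, 0, 0, 0, 0, 0, 0, 0, 0, 0, 0], force=58)

```text
clock: 3.82
eef_pos: [489.7, -18.6, 103.8]
eef_rot: [3.137, 1.569, 0.297]
wrist_force: [0.7, 0.8, 0.3]
finger_gap: 37.7
```

Run:
```python
from h import *
go([486.5,-19.7,175],np.radians(17.3))
c=cams.camera("scene"); cv2.imwrite("pics/s4.png",cv2.resize(c["image"][120:240,170:290,::-1],None,fx=5,fy=5))
```

```text
t 3.825 tcp [489.7 -18.6 103.8] gap 37.7 F [0.7 0.8 0.3]
toolx [ 0.002  0.    -1.   ] tooly [ 0.297 -0.955  0.   ] joints [-0.11  0.28  1.8   0.    1.06  1.16]
shift world [-3.2 -1.1 71.2] shift tool mm [-71.2   0.1   3.3]
rotvec tool [-3.1415e+00  0.0000e+00 -2.5000e-03] shift in target frame [-71.2  -0.1  -3.4]
rotvec tool [ 0.0001 -0.0016 -0.    ] shift in target frame [-71.2   0.1   3.4]
```

View pics/s4.png

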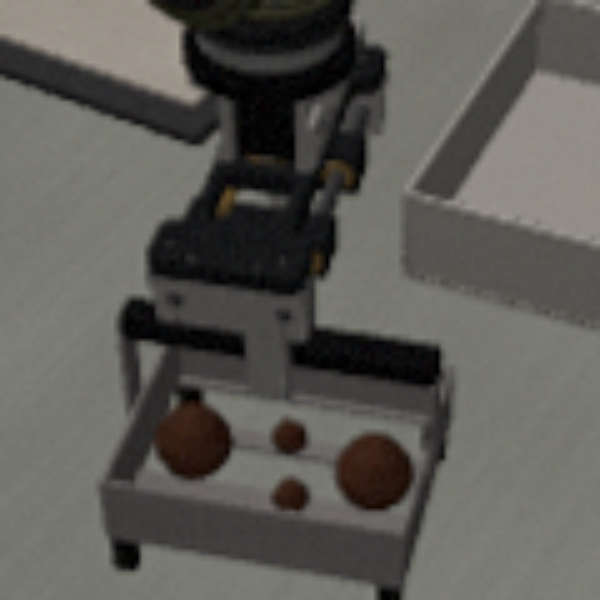

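The fingers are still closing and haven't reached the bar (gap 37.7), so I'll keep going.

apply_moves(plan=[0, 0, 0, 0, 0, 0, 0, 0, 0, 0, 0, 0, 0, 0, 0, 0, 0, 0, 0, 0, 0, 0, 0, 0, 0, 0, 0, 0, 0, 0, 0, 0, 0, 0, 0], force=58)

```text
clock: 4.5
eef_pos: [489.6, -18.6, 103.7]
eef_rot: [-3.068, 1.569, 0.376]
wrist_force: [-0.2, 2.1, -0.9]
finger_gap: 17.6
```

apply_moves(plan=[0, 0, 0, -0.002, 0, 0, 0, 0, 0, 0, -0.006, 0, 0, 0, 0, 0, 0, -0.011, 0, 0, 0, 0, 0, 0, -0.015, 0, 0, 0, 0, 0, 0, -0.017, 0, 0, 0])

```text
clock: 5.12
eef_pos: [489.6, -18.6, 156.1]
eef_rot: [3.057, 1.569, 0.217]
wrist_force: [0.1, 0.1, -3.9]
finger_gap: 17.6
```

apply_moves(plan=[0, 0, 0, -0.015, 0, 0, 0, 0, 0, 0, -0.011, 0, 0, 0, 0, 0, 0, -0.006, 0, 0, 0, 0, 0, 0, -0.003, 0, 0, 0, 0, 0, 0, 0, 0, 0, 0])

```text
clock: 5.75
eef_pos: [489.5, -18.6, 189.6]
eef_rot: [-3.037, 1.57, 0.407]
wrist_force: [0.0, -0.0, -4.7]
finger_gap: 17.5
```

Run:
```python
from h import *
go([550,308,187],np.radians(17.3))
c=cams.camera("scene"); cv2.imwrite("pics/s5.png",cv2.resize(c["image"][70:240,150:350,::-1],None,fx=3.5,fy=3.5))
```

```text
t 5.75 tcp [489.5 -18.6 189.6] gap 17.5 F [ 0.  -0.  -4.7]
toolx [ 0.001  0.    -1.   ] tooly [ 0.297 -0.955 -0.   ] joints [-0.11  0.18  1.71  0.    1.25  1.16]
shift world [ 60.5 326.6  -2.6] shift tool mm [   2.8 -293.8 -155. ]
rotvec tool [-3.1415e+00 -2.0000e-04 -2.0000e-03] shift in target frame [  2.6 293.8 154.9]
rotvec tool [ 0.0001 -0.0013  0.0001] shift in target frame [   2.6 -293.8 -154.9]
```

View pics/s5.png

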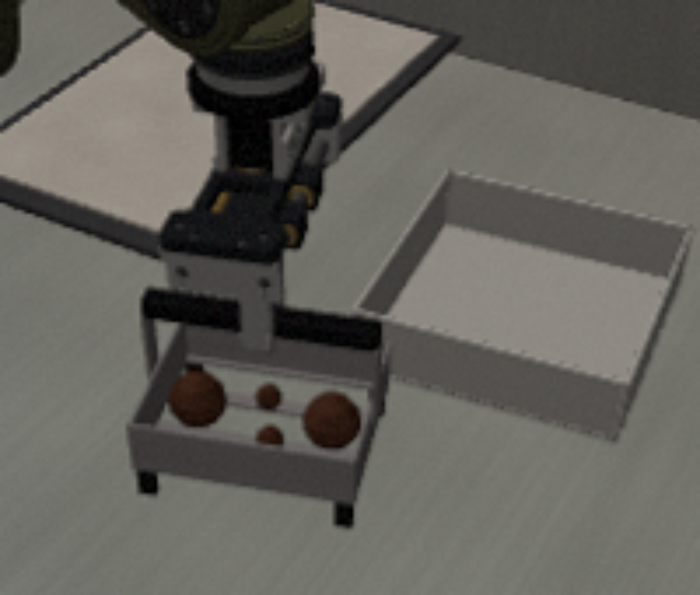

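The sieve is lifted level with all four chestnuts in it: large at (198,400) and (331,420), small at (268,397) and (269,437). I'll cross-check the tub in this view.

Run:
```python
from h import *
c=cams.camera("scene")
P=plane(c,[[278.6,119.4],[347.1,135.7],[328.6,179.4],[252.9,158]],65);print(P.round(0),P.mean(0))
```

```text
[[430. 411.  65.]
 [660. 436.  65.]
 [684. 206.  65.]
 [456. 184.  65.]] [557.51469465 309.26066441  65.        ]
```

apply_moves(plan=[0, 0, 0, 0, -0.0035, -0.0019, 0, 0, 0, 0, 0, -0.008, -0.0042, 0, 0, 0, 0, 0, -0.0124, -0.0065, 0, 0, 0, 0, 0, -0.0159, -0.0084, 0, 0, 0, 0, 0, -0.0186, -0.0098, 0])

```text
clock: 6.48
eef_pos: [501.8, 47.8, 189.8]
eef_rot: [-3.124, 1.569, 0.32]
wrist_force: [0.1, -0.8, -5.1]
finger_gap: 17.7
```

apply_moves(plan=[0, 0, 0, 0, -0.0204, -0.0107, 0, 0, 0, 0, 0, -0.0212, -0.0112, 0, 0, 0, 0, 0, -0.0212, -0.0112, 0, 0, 0, 0, 0, -0.0212, -0.0112, 0, 0, 0, 0, 0, -0.0212, -0.0112, 0])

```text
clock: 7.1
eef_pos: [523.2, 165.2, 189.8]
eef_rot: [-3.089, 1.569, 0.355]
wrist_force: [-0.0, 0.2, -5.0]
finger_gap: 17.3
```

apply_moves(plan=[0, 0, 0, 0, -0.0212, -0.0112, 0, 0, 0, 0, 0, -0.0212, -0.0112, 0, 0, 0, 0, 0, -0.0204, -0.0107, 0, 0, 0, 0, 0, -0.0186, -0.0098, 0, 0, 0, 0, 0, -0.0159, -0.0084, 0])

```text
clock: 7.72
eef_pos: [543.3, 273.0, 189.8]
eef_rot: [3.136, 1.569, 0.297]
wrist_force: [-0.1, 0.0, -4.9]
finger_gap: 17.1
```

apply_moves(plan=[0, 0, 0, 0, -0.0124, -0.0065, 0, 0, 0, 0, 0, -0.0089, -0.0047, 0, 0, 0, 0, 0, -0.0053, -0.0028, 0, 0, 0, 0, 0, -0.0027, -0.0014, 0, 0, 0, 0, 0, 0, 0, 0])

```text
clock: 8.35
eef_pos: [549.4, 303.8, 190.0]
eef_rot: [3.09, 1.569, 0.25]
wrist_force: [0.3, -0.5, -4.8]
finger_gap: 17.8
```

Run:
```python
from h import *
go([553,309,183],np.radians(17.3))
c=cams.camera("scene"); cv2.imwrite("pics/s6.png",cv2.resize(c["image"][50:220,200:400,::-1],None,fx=3.5,fy=3.5))
```

```text
t 8.35 tcp [549.4 303.8 190. ] gap 17.8 F [ 0.3 -0.5 -4.8]
toolx [ 0.002  0.    -1.   ] tooly [ 0.297 -0.955  0.   ] joints [ 0.45  0.49  1.3  -0.    1.35  1.72]
shift world [ 3.6  5.2 -7. ] shift tool mm [ 7.  -3.9 -5. ]
rotvec tool [ 3.1415e+00 -1.0000e-04  2.5000e-03] shift in target frame [7.  3.9 5. ]
rotvec tool [-0.0001 -0.0016 -0.0001] shift in target frame [ 7.  -3.9 -5. ]
```

View pics/s6.png

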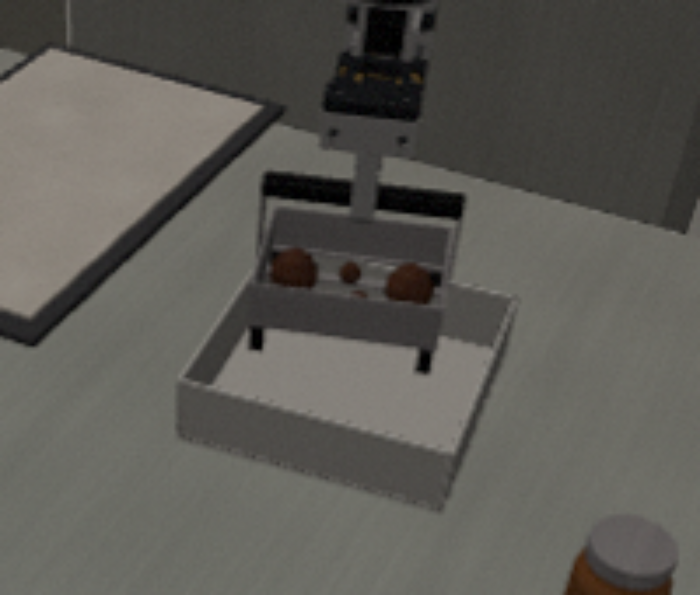

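It's well over the tub, with all four chestnuts aboard. I'll start with one short shake.

apply_moves(plan=[0, 0, 0, 0.006, -0.004, -0.004, 0, 0, 0, 0, 0, 0.03, 0, 0, 0, 0, 0, 0, -0.06, 0, 0, 0, 0, 0, 0, 0.06, 0, 0, 0, 0, 0, 0, -0.06, 0, 0])

```text
clock: 9.02
eef_pos: [547.5, 330.0, 183.8]
eef_rot: [2.328, 1.568, -0.524]
wrist_force: [0.5, 2.0, -4.3]
finger_gap: 17.2
```

apply_moves(plan=[0, 0, 0, 0, 0.06, 0, 0, 0, 0, 0, 0, -0.06, 0, 0, 0, 0, 0, 0, 0.03, 0, 0, 0, 0, 0, 0, 0, 0, 0])

```text
clock: 9.52
eef_pos: [552.3, 308.1, 183.6]
eef_rot: [2.833, 1.569, -0.008]
wrist_force: [-0.1, -1.0, -4.2]
finger_gap: 17.4
```

Run:
```python
from h import *
go([553,309,183],np.radians(17.3))
c=cams.camera("scene"); cv2.imwrite("pics/s7.png",cv2.resize(c["image"][50:220,200:400,::-1],None,fx=3.5,fy=3.5))
```

```text
t 9.525 tcp [552.3 308.1 183.6] gap 17.4 F [-0.1 -1.  -4.2]
toolx [ 0.001 -0.    -1.   ] tooly [ 0.296 -0.955  0.   ] joints [ 0.45  0.5   1.29 -0.    1.35  1.72]
shift world [ 0.7  0.9 -0.6] shift tool mm [ 0.6 -0.7 -0.9]
rotvec tool [ 3.1406e+00 -6.0000e-04  2.0000e-03] shift in target frame [0.6 0.7 0.9]
rotvec tool [-0.001  -0.0012 -0.0004] shift in target frame [ 0.6 -0.7 -0.9]
```

View pics/s7.png

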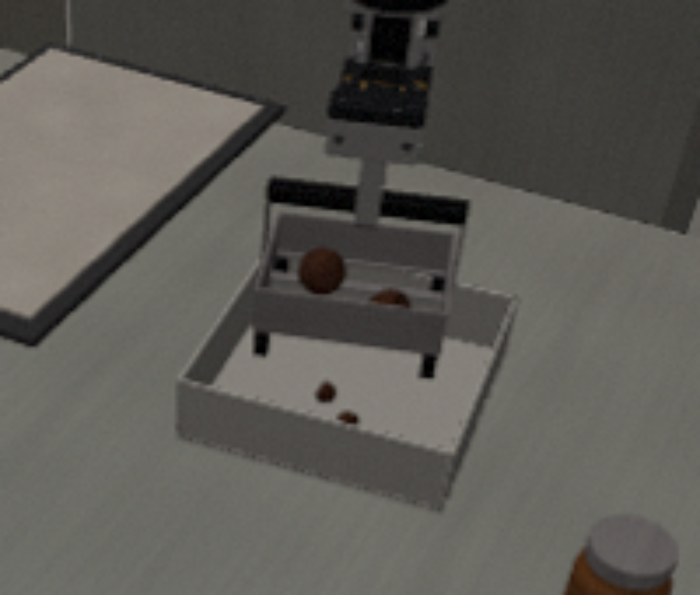

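Both small chestnuts are in the tub at (326,392) and (347,418). Both large ones are still in the sieve at (322,270) and (390,300). I'll carry it back gently.

apply_moves(plan=[0, 0, 0, -0.002, 0.0035, 0.0019, 0, 0, 0, 0, -0.002, 0.008, 0.0042, 0, 0, 0, 0, 0, 0.0124, 0.0065, 0, 0, 0, 0, 0, 0.0159, 0.0084, 0, 0, 0, 0, 0, 0.0186, 0.0098, 0])

```text
clock: 10.2
eef_pos: [539.6, 242.6, 188.0]
eef_rot: [3.11, 1.569, 0.27]
wrist_force: [1.1, -0.6, -4.2]
finger_gap: 17.7
```

apply_moves(plan=[0, 0, 0, 0, 0.0204, 0.0107, 0, 0, 0, 0, 0, 0.0212, 0.0112, 0, 0, 0, 0, 0, 0.0212, 0.0112, 0, 0, 0, 0, 0, 0.0212, 0.0112, 0, 0, 0, 0, 0, 0.0212, 0.0112, 0])

```text
clock: 10.82
eef_pos: [517.6, 125.4, 188.0]
eef_rot: [3.066, 1.569, 0.226]
wrist_force: [-0.2, 0.4, -3.9]
finger_gap: 17.4
```

apply_moves(plan=[0, 0, 0, 0, 0.0212, 0.0112, 0, 0, 0, 0, 0, 0.0212, 0.0112, 0, 0, 0, 0, 0, 0.0204, 0.0107, 0, 0, 0, 0, 0, 0.0186, 0.0098, 0, 0, 0, 0, 0, 0.0159, 0.0084, 0])

```text
clock: 11.45
eef_pos: [497.5, 17.5, 187.9]
eef_rot: [3.057, 1.569, 0.216]
wrist_force: [0.2, 0.3, -4.3]
finger_gap: 17.8
```

apply_moves(plan=[0, 0, 0, 0, 0.0124, 0.0065, 0, 0, 0, 0, 0, 0.0089, 0.0047, 0, 0, 0, 0, 0, 0.0053, 0.0028, 0, 0, 0, 0, 0, 0.0027, 0.0014, 0, 0, 0, 0, 0, 0, 0, 0])

```text
clock: 12.08
eef_pos: [492.2, -13.5, 187.7]
eef_rot: [-3.085, 1.569, 0.359]
wrist_force: [-0.5, -0.2, -4.9]
finger_gap: 17.3
```

Run:
```python
from h import *
go([490,-16,104],np.radians(17.3))
c=cams.camera("scene"); cv2.imwrite("pics/s8.png",cv2.resize(c["image"][70:240,150:350,::-1],None,fx=3.5,fy=3.5))
```

```text
t 12.075 tcp [492.2 -13.5 187.7] gap 17.3 F [-0.5 -0.2 -4.9]
toolx [ 0.001  0.001 -1.   ] tooly [ 0.298 -0.955 -0.   ] joints [-0.1   0.19  1.7   0.    1.25  1.17]
shift world [ -2.2  -2.5 -83.7] shift tool mm [83.7  1.7  3. ]
rotvec tool [-3.1414e+00 -1.0000e-04 -2.5000e-03] shift in target frame [83.7 -1.7 -2.9]
rotvec tool [ 0.0002 -0.0016  0.0001] shift in target frame [83.7  1.7  2.9]
```

View pics/s8.png

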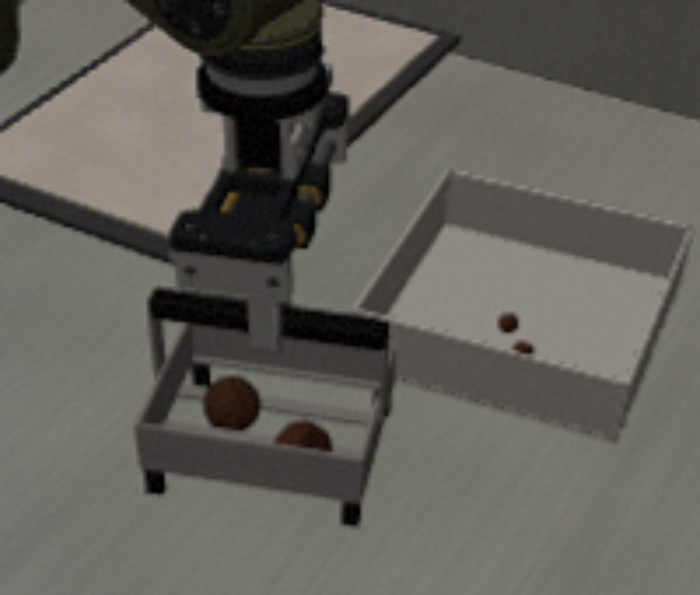

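The two large chestnuts are in the sieve at (232,403) and (303,440), and both small ones are in the tub at (508,322) and (523,348). I'll lower it gently; contact should come at about TCP z 103.7.

apply_moves(plan=[0, 0, 0, 0.003, 0, 0, 0, 0, 0, 0, 0.008, 0, 0, 0, 0, 0, 0, 0.013, 0, 0, 0, 0, 0, 0, 0.016, 0, 0, 0, 0, 0, 0, 0.015, 0, 0, 0])

```text
clock: 12.75
eef_pos: [492.0, -13.5, 131.3]
eef_rot: [-2.709, 1.57, 0.735]
wrist_force: [-0.0, 0.6, -4.4]
finger_gap: 17.6
```

apply_moves(plan=[0, 0, 0, 0.011, 0, 0, 0, 0, 0, 0, 0.007, 0, 0, 0, 0, 0, 0, 0.004, 0, 0, 0, 0, 0, 0, 0.003, 0, 0, 0, 0, 0, 0, 0.002, 0, 0, 0])

```text
clock: 13.38
eef_pos: [492.4, -13.6, 105.8]
eef_rot: [3.063, 1.569, 0.223]
wrist_force: [-0.1, 0.5, -4.5]
finger_gap: 17.6
```

apply_moves(plan=[0, 0, 0, 0.001, 0, 0, 0, 0, 0, 0, 0.001, 0, 0, 0, 0, 0, 0, 0, 0, 0, 0])

```text
clock: 13.75
eef_pos: [492.4, -13.6, 103.8]
eef_rot: [3.093, 1.569, 0.254]
wrist_force: [0.7, 0.3, -4.3]
finger_gap: 17.4
```

apply_moves(plan=[0, 0, 0, 0.0006, 0, 0, 0, 0, 0, 0, 0, 0, 0, 0])

```text
clock: 14.0
eef_pos: [492.4, -13.6, 103.7]
eef_rot: [3.044, 1.569, 0.205]
wrist_force: [-4.0, 1.0, 6.7]
finger_gap: 17.8
```

Contact: the wrist force has turned upward, to +6.7 N. I'll open slowly.

apply_moves(plan=[0, 0, 0, 0, 0, 0, 30, 0, 0, 0, 0, 0, 0, 60, 0, 0, 0, 0, 0, 0, 100, 0, 0, 0, 0, 0, 0, 100, 0, 0, 0, 0, 0, 0, 100])

```text
clock: 14.62
eef_pos: [492.3, -13.6, 103.1]
eef_rot: [-3.132, 1.569, 0.311]
wrist_force: [0.3, 0.6, -0.4]
finger_gap: 64.0
```

apply_moves(plan=[0, 0, 0, 0, 0, 0, 100, 0, 0, 0, 0, 0, 0, 100, 0, 0, 0, 0, 0, 0, 100, 0, 0, 0, 0, 0, 0, 100, 0, 0, 0, 0, 0, 0, 100])

```text
clock: 15.25
eef_pos: [492.3, -13.6, 103.2]
eef_rot: [-3.14, 1.569, 0.303]
wrist_force: [0.3, -0.4, -0.2]
finger_gap: 93.9
```

apply_moves(plan=[0, 0, 0, -0.005, 0, 0, 100, 0, 0, 0, -0.015, 0, 0, 100, 0, 0, 0, -0.03, 0, 0, 100, 0, 0, 0, -0.03, 0, 0, 100, 0, 0, 0, -0.03, 0, 0, 100])

```text
clock: 15.88
eef_pos: [492.1, -13.6, 215.3]
eef_rot: [2.987, 1.568, 0.147]
wrist_force: [0.3, 0.5, -0.4]
finger_gap: 94.1
```

Run:
```python
from h import *
go([492,-14,220],np.radians(17.3))
c=cams.camera("scene"); cv2.imwrite("pics/s9.png",cv2.resize(c["image"][70:240,150:350,::-1],None,fx=3.5,fy=3.5))
```

```text
t 15.875 tcp [492.1 -13.6 215.3] gap 94.1 F [ 0.3  0.5 -0.4]
toolx [ 0.003  0.    -1.   ] tooly [ 0.298 -0.955  0.   ] joints [-0.1   0.16  1.67  0.    1.31  1.17]
shift world [-0.1 -0.4  4.7] shift tool mm [-4.7  0.4  0.2]
rotvec tool [-3.1415e+00  6.0000e-04 -4.0000e-03] shift in target frame [-4.7 -0.4 -0.2]
rotvec tool [ 0.0001 -0.0026 -0.0004] shift in target frame [-4.7  0.4  0.2]
```

View pics/s9.png

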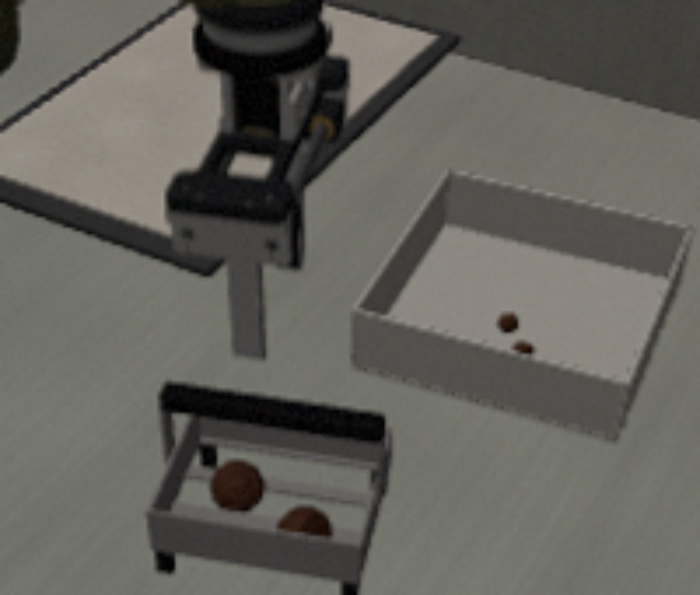

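The sieve stands upright and free, with the large chestnuts in it at (237,485) and (305,520). The small ones are in the tub at (508,322) and (523,348), and the gripper is clear. Handing in.

```bash
python3 -c "
from cell import ticket
print(ticket.sign_off())"
```

```text
the job is handed in; nothing more can be done
None
```

I carried the sieve level by its bar over the square tub and shook it across the bar in 60 mm strokes until both small chestnuts dropped in. I then stood it back on the bare worktop, near where it started, let go and raised the gripper clear. I handed in at about 16 s on the robot's clock.

- **Last picture:** both small chestnuts are in the tub. The sieve is upright and clear of the tub, with both large chestnuts in it.
- **Forces:** the wrist force read about 7 N on set-down and close to zero after release. Every other reading stayed around 5 N or less, but these are end-of-call readings, not peaks during the shake.
- **Disagreements:** the two cameras differed by a few millimetres on the bar's position and by about 7 mm on the tub's centre. I worked between the two, and the grasp and drop were not affected.
- **Not checked:** I took no top view at the end.

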